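# Set the tachometer bracket to its mark, clamp it and take a reading

### The job

Slide the blue slotted bracket that carries the yellow tachometer gun along its slots until the white pointer line on its foot meets the red mark on the base plate, then swing the red-knobbed clamp lever clockwise until it is fully tight against its stop. With the bracket clamped on its mark, squeeze the gun's red trigger fully against its spring for a moment to take a reading of the motor, and let it spring back. Leave the loose things on the bench where they are.

Things in the scene. Friction and masses are not known exactly. Their poses are not given: they have to be found in the camera images.
- mark (a point): Near end of the fixed red line (6 mm wide, 46 mm long) on top of the aluminium base plate, beyond the far edge of the bracket's foot; 13 mm above the bench. Its axes are those of the whole mount (called mount axes here): y runs along the slots, x points from the mount to the grey motor at which the gun aims, z up.
- pointer (a point): Outer end of the white line (5 mm wide, 31 mm long, on a black patch) at the far (+x) edge of the blue bracket's foot, 20 mm above the bench, 45 mm to the +y side of the gun. Mount axes. The bracket is on the mark when pointer and mark have the same y in mount axes; in x the pointer is always 2 mm short of the mark.
- bracket (a joint): Position in m of the blue bracket along its slots, growing towards the mount's +y, from -0.032 to 0.032 (slot ends). Stiff drag of about 4 N; stays where it is left. It starts 16 to 59 mm short of the mark, on its -y side. Its foot is 80 mm (x) by 281 mm (y), top 20 mm above the bench.
- lug (a point): Upright blue lug at the -y end of the bracket's foot, by which it can be gripped and slid: 8 mm thick along y, 45 mm wide along x, 20 to 75 mm above the bench. The point is mid-width and mid-thickness, 52 mm above the bench. Mount axes. 36 mm free to the gun's grip on its +y side, open on its -y side.
- clamp_axis (a point): Point on the fixed vertical axis of the clamp lever (the stud in the bracket's +y slot), 66 mm above the bench. Mount axes.
- clamp_knob (a point): Centre of the upright round red knob at the end of the black clamp lever: 22 mm across, 44 to 88 mm above the bench; the point is 66 mm above the bench and 85 mm from the lever's axis. The lever bar under it lies 34 to 44 mm above the bench. Axes turn with the lever: -x points from its axis to the knob.
- clamp (a joint): Angle of the clamp lever in rad, growing clockwise seen from above: 0 loose, lever pointing along the mount's -x; 1.57 fully tight at its stop, lever pointing along the mount's +y. Starts between 0 and 0.3. Stiff, about 2.5 N at the knob; stays where it is left.
- pinch (a point): Where to squeeze the gun from above: midway between the back of the black grip and the front of the resting red trigger, 79 mm above the bench; moves with the bracket. Mount axes. The pinch runs along x: grip back 26.5 mm to -x, trigger front 26.5 mm to +x (53 mm wide; about 40 mm when fully squeezed). At least 25 mm is free beyond each.
- gun (a point): Centre of the yellow gun body, which lies on its side on the bracket, 79 mm above the bench; body 105 mm (x) by 44 mm (y), 60 to 98 mm above the bench, nose to +x. Its black grip sticks out 80 mm to -y, 30 mm thick along x, 63 to 95 mm above the bench. Mount axes.
- trigger (a joint): Angle in rad of the red trigger: 0 at rest, 0.35 squeezed fully to its stop, towards the grip (-x). A spring returns it; about 9 N at the pinch point squeezes it fully. It is 52 mm long along y, 20 mm high (69 to 89 mm above the bench); its upright pivot lies beside the gun body, 38 mm to +y of the pinch point.
- flange: Loose steel pipe flange, 100 mm across, 45 mm high, standing on the bench; origin at the centre of its underside. Not to be disturbed.
- can: Loose can with a red label, 66 mm across, 110 mm high; origin at the centre of its underside. Not to be disturbed.
- wrench: Loose spanner, 180 mm long, lying flat along its x; origin under its middle. Not to be disturbed.

How it is judged:
By the outcome, as a careful person would: the job done as asked, in the order asked, and still so for the second after the job is handed in, with the robot touching nothing.
It also fails if it takes over 61 s, if anything falls off the work surface, if the arm or the gripper's body presses on something with over 40 N, if the wrist force passes 120 N, or if a joint passes its speed limit or range.

### The arm

A 7-joint arm with a two-finger parallel gripper is mounted at the origin on the work surface. World frame = base frame: x ahead of the robot, y to its left, z up, the work surface at z = 0. Lengths are in m, angles in rad, forces in N, time in s.
With the tool pointing down it reaches from about 0.425 to 0.875 m from the base axis. Payload 9.9 kg.
Tool frame: the origin (TCP) lies between the finger pads; the fingertips stand ahead of it and the grasp point (between the pads) lies 8 mm behind it (bot.tcp_to_tips is the z of the fingertips in the tool frame, in m); z points along the fingers, y is the direction in which the jaws open and shut (so a half turn about z gives the same grasp; the last joint's range is limited). The gripper opens to 85 mm and grips with 20 to 120 N. Pads are 22 mm wide; open, the fingers measure 114 mm over their backs; the gripper's body (76 mm by 85 mm) begins 54 mm behind the grasp point. The pads swing forward as they close: fully open they stand 13 mm farther back than shut.
Start: joints at [-1.288, 0.576, 0.025, 1.437, -0.015, 1.129, -0.057], TCP at [0.242, 0.63, 0.242] pointing down, gripper open.
Joint ranges: [-2.76, 2.76], [-0.34, 2.15], [-1.52, 1.57], [0.19, 2.46], [-1.09, 4.23], [0.17, 1.99], [-2.82, 2.82]. Speed limits (rad/s): [2.22, 2.22, 3.01, 3.01, 3.14, 3.14, 3.14].

### API

Orientations are given as a 3x3 rotation matrix whose columns are the frame's x, y, z axes.
In Python, from rig import bot gives the robot as it stands.
- The arm moves only by the tool carry_out, never from a script. Its argument "motion" is a list of rows, each a list of 7 numbers: the shift along the tool's x, y, z scaled (see below), then the turn, a rotation vector about the tool's x, y, z scaled (see below), then the closure, from -1 (fully open) to 1 (shut), so that 0 is half open. A call has 1 to 12 rows; each row shifts and turns the commanded pose from where the row before left it, along the tool's axes as they then stand; what a row does not reach is not made up. The controller multiplies each number of a shift by 25 mm and each number of a turn by 0.12 rad. A row lasts 1/10 s, in which the tool goes at most 50 mm and 8.59 degrees, less where a joint would pass 70% of its speed; a pose out of reach is approached as far as the arm can. A call with a number of a shift or a turn outside -1 to 1 is refused whole. A call with a gripper value outside its range is refused whole. The fingers move at their own pace and stop on an object; "squeeze" is the grip in N (left out, the last holds). Time passes only in rows, so rows that do not move let the fingers close. It gives the time, the measured TCP pose, the force and the opening at its end, in the units of the state.
- bot.get_state(): the state, without advancing time (a new reading comes with each control period).
- bot.get_image(name): name is "scene" or "side" or "wrist"; returns (picture, depth): 480x640x3 uint8, red, green, blue; 480x640 float32, m along the optical axis (not along the pixel's ray), 0 where there is no reading.
- bot.get_calibration(name): a dict with "vfov" (degrees; the focal length in pixels is half the picture's height over the tangent of half this angle, whatever the lens; pixels are square), "cx", "cy" (the principal point, pixels), "xyz" and "orientation" of the camera in the world. Camera axes: x right, y down, z forward; pixel columns grow to the right and rows downward; lengths in m; the calibration is good to about 2 mm. The wrist camera is an equidistant fisheye: a pixel r from the principal point sees the ray r / f radians off the axis. A picture is of the moment at which its call begins: read the wrist's pose just before it. get_calibration takes no time and is no camera call; for the wrist camera it gives the pose at the moment of the call.
- bot.sign_off(): hands the job in, once; it reports no verdict.
Trained networks look in the newest picture that a camera, given by its name, has taken for a name from the list of things; names that differ only in an ending like _2 or _b are one class to them, and where a whole thing is asked for, a point or a joint stands for the part that bears it (a point fixed in the world has none). Each returns a list of dicts, best first, with "p" (0 to 1); they miss things now and then, are a little off and sometimes report something else, mostly with a low value. They report only what shows in the picture. A call takes as long as a camera call.
- bot.trace(camera, thing): "region" (480x640 bool, what is visible of it) and "position" ([column, row] as shares, 0 to 1, of the picture: columns of its width, rows of its height, amid what is visible of it).
- bot.spot_point(camera, thing): "position" ([column, row] as shares, 0 to 1, of the picture: columns of its width, rows of its height: a listed point, or the origin of a listed thing).
The state is a dict: "clock": time; "qpos": joint angles; "joint_velocities": joint speeds; "joint_torque": joint torques, N m; "ee_pos": TCP position; "eef_rot": TCP orientation; "force": force on the tool from outside, world axes, zero at the start; "wrist_torque": the same for the moment, N m; "opening": finger opening in m.
Only numpy, scipy, OpenCV 4.12 (cv2) and the standard library are available. Lean on these libraries where they do the work, as an engineer would, in place of code of your own. Each camera call takes 0.05 s, during which the arm holds its last target. There are 200 camera calls.

## Working session

There is one attempt and no reset: what is moved stays moved. The work goes in short steps, Python scripts to look and compute and a tool call to move; the robot and the scene stay as the last step left them, time stands still between calls to the robot, and variables do not carry over. Pictures are saved under pics/ and viewed, about 8 in all and at most 12, crops included, and the job is handed in when it is done.

Besides the shell and the picture viewer there is one more tool, called after "Call:" in YAML: its name, and indented under it one key for each argument. carry_out: Moves the arm, as the interface text tells. Its arguments: {"type":"object","properties":{"motion":{"type":"array","items":{"type":"array","items":{"type":"number","minimum":-1,"maximum":1}}},"squeeze":{"type":"number"}},"required":["motion"]}

```bash
mkdir -p pics; cat > h.py <<'E'
import numpy as np, cv2
from rig import bot
def ray(cal,u,v):
    f=240/np.tan(np.radians(cal['vfov'])/2); return np.array([(u-cal['cx'])/f,(v-cal['cy'])/f,1.0]),f
def at_z(name,cal,u,v,z):
    d,f=ray(cal,u,v)
    if name=='wrist':
        r=np.hypot(d[0],d[1]); d=np.array([d[0]/r*np.sin(r),d[1]/r*np.sin(r),np.cos(r)]) if r>1e-9 else np.array([0,0,1.])
    w=np.array(cal['orientation'])@d; o=np.array(cal['xyz']); return o+w*(z-o[2])/w[2]
Z=dict(mark=.013,pointer=.020,lug=.052,clamp_axis=.066,clamp_knob=.066,pinch=.079,gun=.079,flange=0,can=0,wrench=0)
def look(name,things,save=None):
    cal=bot.get_calibration(name); im,d=bot.get_image(name); out={}
    for t in things:
        r=bot.spot_point(name,t)
        for q in r[:2]:
            u,v=q['position'][0]*640,q['position'][1]*480
            p=at_z(name,cal,u,v,Z[t]); print(name,t,round(q['p'],2),(round(u),round(v)),p.round(4)); out.setdefault(t,p)
    if save: cv2.imwrite('pics/'+save,im[...,::-1])
    return out,im,d,cal
E
python3 - <<'E'
from h import *
s=bot.get_state();print(s['clock'],s['ee_pos'],np.round(s['eef_rot'],3),s['opening'],bot.tcp_to_tips)
for n in('scene','side'):
    print(bot.get_calibration(n)['xyz']); look(n,list(Z),n+'0.png')
bot_im,_=bot.get_image('wrist');cv2.imwrite('pics/w0.png',bot_im[...,::-1])
a=cv2.imread('pics/scene0.png');b=cv2.imread('pics/side0.png')
E
```

```text
0.0 [0.24186792 0.62970196 0.24143565] [[-0.934  0.359 -0.001]
 [ 0.359  0.934 -0.002]
 [-0.    -0.002 -1.   ]] 0.0856368787042428 0.011
[1.52737215 0.13774727 0.92113239]
scene mark 0.94 (367, 289) [0.6074 0.1242 0.013 ]
scene pointer 0.85 (351, 284) [0.5998 0.0826 0.02  ]
scene lug 0.91 (286, 259) [ 0.5548 -0.103   0.052 ]
scene clamp_axis 0.73 (373, 264) [0.5624 0.1364 0.066 ]
scene clamp_knob 0.81 (374, 244) [0.4804 0.1355 0.066 ]
scene pinch 0.59 (314, 251) [ 0.5428 -0.0258  0.079 ]
scene gun 0.76 (337, 258) [0.5648 0.0401 0.079 ]
scene flange 0.85 (171, 247) [ 0.4818 -0.4784 -0.    ]
scene can 0.66 (466, 250) [0.3952 0.4072 0.    ]
scene can 0.16 (313, 247) [ 0.4341 -0.0466  0.    ]
scene wrench 0.82 (493, 304) [0.6102 0.4543 0.    ]
[ 0.21658889 -1.04971148  0.84700254]
side pointer 0.81 (338, 233) [0.5959 0.067  0.02  ]
side pointer 0.68 (322, 208) [0.589  0.1931 0.02  ]
side lug 0.88 (346, 262) [ 0.5619 -0.0928  0.052 ]
side clamp_axis 0.56 (319, 208) [0.5606 0.1256 0.066 ]
side clamp_axis 0.37 (346, 262) [ 0.5564 -0.1098  0.066 ]
side clamp_knob 0.52 (289, 207) [0.4855 0.1531 0.066 ]
side pinch 0.86 (327, 239) [ 0.5359 -0.0281  0.079 ]
side gun 0.94 (329, 221) [0.5627 0.0427 0.079 ]
side flange 0.85 (372, 424) [ 0.4851 -0.4861  0.    ]
side can 0.79 (240, 187) [0.3922 0.3982 0.    ]
side wrench 0.73 (306, 165) [0.619  0.4804 0.    ]
```

View pics/scene0.png

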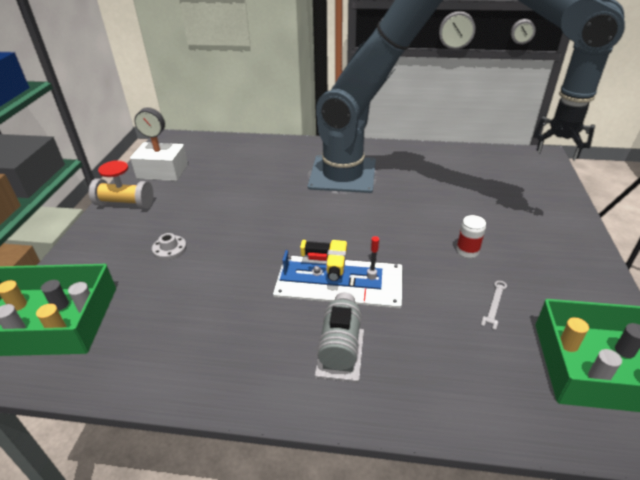

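View pics/side0.png

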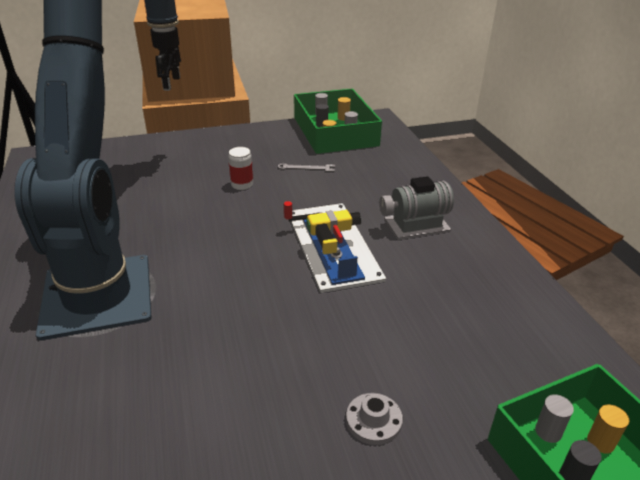

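Call:
carry_out:
  motion:
    - [-1,-0.86,-0.2,0,0,0,-1]
    - [-1,-0.86,-0.2,0,0,0,-1]
    - [-1,-0.86,-0.2,0,0,0,-1]
    - [-1,-0.86,-0.2,0,0,0,-1]
    - [-1,-0.86,-0.2,0,0,0,-1]
    - [-1,-0.86,0,0,0,0,-1]
    - [-1,-0.86,0,0,0,0,-1]
    - [-1,-0.86,0,0,0,0,-1]
    - [-1,-0.86,0,0,0,0,-1]
    - [-1,-0.86,0,0,0,0,-1]
    - [-1,-0.86,0,0,0,0,-1]
    - [-1,-0.86,0,0,0,0,-1]

```text
clock: 2.35
ee_pos: [0.4301, 0.2805, 0.2675]
eef_rot: [[-0.933, 0.359, 0.0], [0.359, 0.933, 0.0], [-0.0, 0.0, -1.0]]
force: [0.4, 0.8, -0.1]
opening: 0.0856
```

Call:
carry_out:
  motion:
    - [-1,-0.86,0,0,0,0,-1]
    - [-1,-0.86,0,0,0,0,-1]
    - [-1,-0.86,0,0,0,0,-1]
    - [-1,-0.86,0,0,0,0,-1]
    - [-1,-0.86,0,0,0,0,-1]
    - [-1,-0.86,0,0,0,0,-1]
    - [-1,-0.86,0,0,0,0,-1]
    - [-1,-0.86,0,0,0,-1,-1]
    - [0,0,0,0,0,-1,-1]
    - [0,0,0,0,0,-1,-1]
    - [0,0,0,0,0,0,-1]
    - [0,0,0,0,0,0,-1]

```text
clock: 3.55
ee_pos: [0.5546, 0.0494, 0.2674]
eef_rot: [[-1.0, 0.01, 0.0], [0.01, 1.0, 0.0], [-0.0, 0.0, -1.0]]
force: [-0.1, -0.1, -0.1]
opening: 0.0853
```

```bash
python3 - <<'E'
from h import *
s=bot.get_state();print(s['clock'],s['ee_pos'],np.round(s['eef_rot'],3),s['force'])
c=bot.get_calibration('wrist');print(c)
o,im,d,c=look('wrist',[k for k in Z if k not in('flange','can','wrench')],'w1.png')
E
```

```text
3.55 [0.55457691 0.04940384 0.26735096] [[-1.    0.01  0.  ]
 [ 0.01  1.    0.  ]
 [-0.    0.   -1.  ]] [-0.06206603 -0.10234063 -0.1100786 ]
{'vfov': 65.70646984690485, 'cx': 322.0375072643245, 'cy': 241.7661078498857, 'xyz': array([0.48311486, 0.04998376, 0.39993996]), 'orientation': array([[ 8.85270488e-03,  9.59675215e-01,  2.80971727e-01],
       [ 9.99960717e-01, -8.62012513e-03, -2.06368336e-03],
       [ 4.41545678e-04,  2.80978959e-01, -9.59713827e-01]])}
wrist mark 0.87 (385, 246) [0.6023 0.1186 0.013 ]
wrist pointer 0.61 (351, 246) [0.5989 0.0797 0.02  ]
wrist lug 0.87 (169, 220) [ 0.5604 -0.1057  0.052 ]
wrist clamp_axis 0.89 (413, 222) [0.5624 0.1349 0.066 ]
wrist clamp_knob 0.6 (419, 133) [0.479 0.138 0.066]
wrist pinch 0.78 (232, 205) [ 0.5423 -0.0313  0.079 ]
wrist gun 0.68 (597, 92) [0.4181 0.3359 0.079 ]
wrist gun 0.67 (306, 228) [0.5646 0.0354 0.079 ]
```

View pics/w1.png

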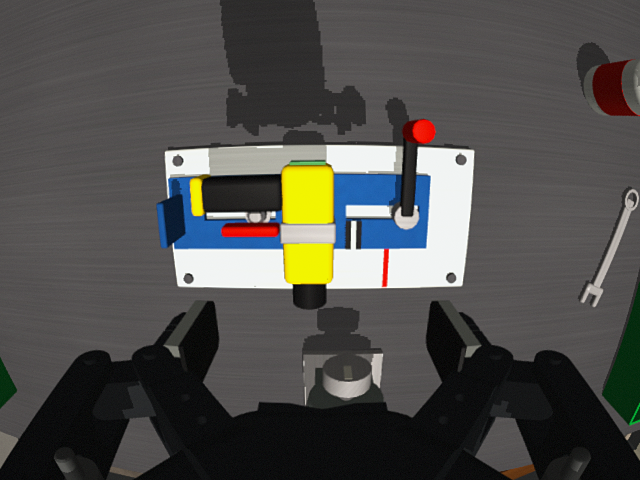

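```bash
cat >> h.py <<'E'
def lines(im,cal,name='wrist',verb=True):
    "centroids per row of red mark line and white pointer line, in world"
    pass
E
python3 - <<'E'
from h import *
c=bot.get_calibration('wrist')
P=[at_z('wrist',c,u,v,.013)[:2] for u,v in[(178,161),(460,160),(451,278),(188,279)]]
print(np.round(P,4)); 
for a,b in((0,1),(3,2)): d=P[b]-P[a]; print(np.degrees(np.arctan2(-d[0],d[1])))
for a,b in((0,3),(1,2)): d=P[b]-P[a]; print(np.degrees(np.arctan2(d[1],d[0])))
im=cv2.imread('pics/w1.png').astype(int)
B,G,R=im[...,0],im[...,1],im[...,2]
red=(R>150)&(G<80)&(B<80); w=(R>170)&(G>170)&(B>170)
for v in range(250,286,7):
    u=np.where(red[v,370:400])[0]+370; 
    if len(u):print('red',v,u.mean(),at_z('wrist',c,u.mean()+.0,v,.013))
for v in range(222,250,5):
    u=np.where(w[v,342:364])[0]+342
    if len(u):print('wh',v,u,at_z('wrist',c,u.mean(),v,.020))
E
```

```text
[[ 0.5039 -0.1068]
 [ 0.5049  0.1993]
 [ 0.6414  0.1999]
 [ 0.641  -0.1083]]
-0.18835865399299234
-0.0593339010373625
-0.6156013900425233
0.2505396744149759
red 250 386.0 [0.60622126 0.11989061 0.013     ]
red 257 385.5 [0.6143682 0.1197058 0.013    ]
red 264 385.5 [0.62262539 0.12010535 0.013     ]
red 271 385.0 [0.63098761 0.11995436 0.013     ]
red 278 384.5 [0.63946928 0.11981896 0.013     ]
red 285 384.5 [0.64809066 0.12028027 0.013     ]
wh 222 [351 352 353 354 355] [0.57282673 0.0821025  0.02      ]
wh 227 [351 352 353 354 355] [0.57825217 0.08218593 0.02      ]
wh 232 [351 352 353 354 355] [0.58371434 0.08227388 0.02      ]
wh 237 [351 352 353 354 355] [0.58921562 0.08236646 0.02      ]
wh 242 [351 352 353 354 355] [0.59475844 0.08246373 0.02      ]
wh 247 [351 352 353 354 355] [0.60034533 0.0825658  0.02      ]
```

Call:
carry_out:
  motion:
    - [-0.22,-0.88,0,0,0,0.08,0.2]
    - [0,-0.88,0.6,0,0,0,0.2]
    - [0,-0.88,0.6,0,0,0,0.2]
    - [0,-0.88,0.6,0,0,0,0.2]
    - [0,-0.88,0.6,0,0,0,0.2]
    - [0,-0.88,0.6,0,0,0,0.2]
    - [0,-0.88,0.6,0,0,0,0.2]
    - [0,0,0.6,0,0,0,0.2]
    - [0,0,0,0,0,0,0.2]
    - [0,0,0,0,0,0,0.2]
  squeeze: 30

```text
clock: 4.95
ee_pos: [0.5579, -0.1041, 0.1625]
eef_rot: [[-1.0, 0.016, -0.0], [0.016, 1.0, 0.0], [0.0, 0.0, -1.0]]
force: [-0.0, -0.0, 0.6]
opening: 0.0341
```

```bash
python3 - <<'E'
from h import *
s=bot.get_state();print(s['clock'],s['ee_pos'],np.round(s['eef_rot'],3),s['force'],s['opening'])
look('wrist',['lug','pinch','mark','pointer'],'w2.png')
E
```

```text
4.95 [ 0.55789328 -0.10414187  0.16246101] [[-1.     0.016 -0.   ]
 [ 0.016  1.     0.   ]
 [ 0.     0.    -1.   ]] [-0.01908644 -0.03406278  0.64315878] 0.03411809189082224
wrist lug 0.84 (321, 245) [ 0.5598 -0.1045  0.052 ]
wrist pinch 0.83 (443, 224) [ 0.5395 -0.0286  0.079 ]
```

View pics/w2.png

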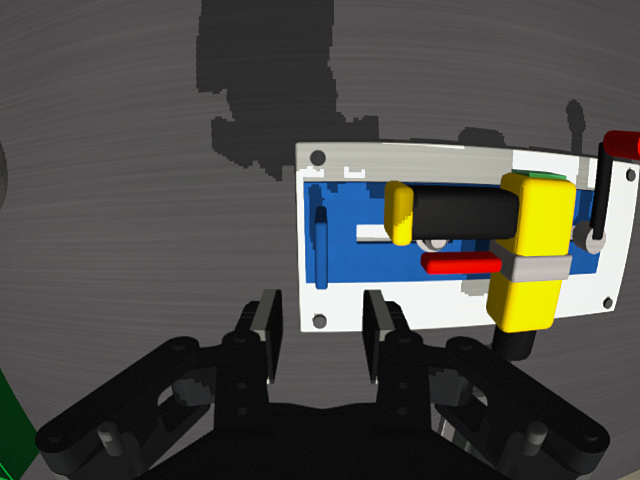

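Call:
carry_out:
  motion:
    - [-0.08,0,0.8,0,0,-0.13,0.2]
    - [0,0,0.8,0,0,0,0.2]
    - [0,0,0.8,0,0,0,0.2]
    - [0,0,0.8,0,0,0,0.2]
    - [0,0,0.5,0,0,0,0.2]
    - [0,0,0.4,0,0,0,0.2]
    - [0,0,0,0,0,0,0.2]

```text
clock: 5.9
ee_pos: [0.5594, -0.1045, 0.059]
eef_rot: [[-1.0, 0.001, -0.001], [0.001, 1.0, 0.0], [0.001, 0.0, -1.0]]
force: [0.5, -0.0, 0.5]
opening: 0.0339
```

Call:
carry_out:
  motion:
    - [0,0,0,0,0,0,1]
    - [0,0,0,0,0,0,1]
    - [0,0,0,0,0,0,1]
    - [0,0,0,0,0,0,1]
  squeeze: 30

```text
clock: 6.3
ee_pos: [0.5603, -0.1048, 0.0606]
eef_rot: [[-1.0, 0.001, 0.002], [0.001, 1.0, -0.0], [-0.002, -0.0, -1.0]]
force: [-0.1, 0.7, 6.1]
opening: 0.0074
```

```bash
python3 - <<'E'
from h import *
look('wrist',['pinch','mark','pointer'],'w3.png')
look('scene',['mark','pointer'])
E
```

```text
wrist pinch 0.65 (530, 292) [ 0.5422 -0.0262  0.079 ]
scene mark 0.82 (367, 290) [0.6111 0.1259 0.013 ]
scene pointer 0.72 (352, 285) [0.6036 0.0834 0.02  ]
scene pointer 0.72 (285, 259) [ 0.5198 -0.1155  0.02  ]
```

View pics/w3.png

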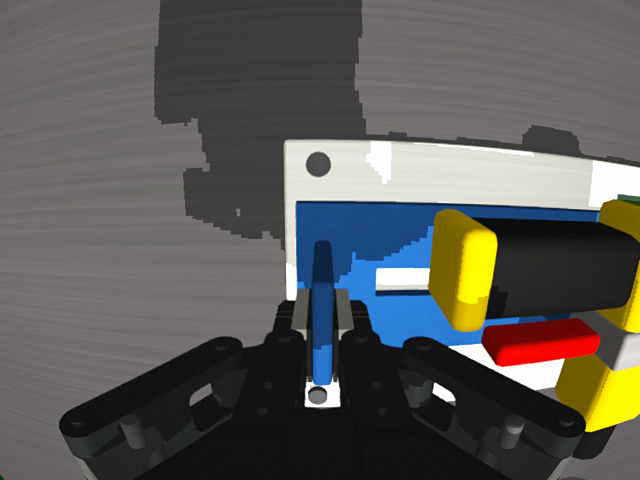

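Call:
carry_out:
  motion:
    - [0,0.25,0,0,0,0,1]
    - [0,0.25,0,0,0,0,1]
    - [0,0.25,0,0,0,0,1]
    - [0,0.25,0,0,0,0,1]
    - [0,0.25,0,0,0,0,1]
    - [0,0.2,0,0,0,0,1]
    - [0,0,0,0,0,0,1]
    - [0,0,0,0,0,0,1]

```text
clock: 7.45
ee_pos: [0.5606, -0.0681, 0.0606]
eef_rot: [[-1.0, 0.001, 0.002], [0.001, 1.0, 0.0], [-0.002, 0.0, -1.0]]
force: [0.1, -0.5, 7.4]
opening: 0.0076
```

```bash
python3 - <<'E'
from h import *
for n in('scene','side'):look(n,['mark','pointer','lug'],n+'4.png')
a=cv2.imread('pics/scene4.png')[225:315,260:420];cv2.imwrite('pics/c4.png',cv2.resize(a,None,fx=5,fy=5,interpolation=cv2.INTER_CUBIC))
E
```

```text
scene mark 0.77 (367, 288) [0.6027 0.1248 0.013 ]
scene pointer 0.64 (364, 283) [0.5916 0.1166 0.02  ]
scene lug 0.96 (298, 262) [ 0.5625 -0.0675  0.052 ]
side lug 0.58 (343, 254) [ 0.5651 -0.0602  0.052 ]
```

View pics/c4.png

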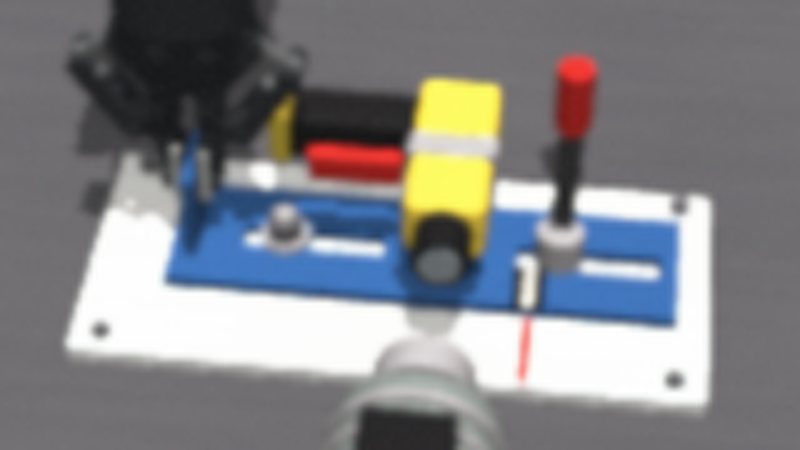

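Call:
carry_out:
  motion:
    - [0,0,0,0,0,0,0.3]
    - [0,0,0,0,0,0,0.3]
    - [0,0,-0.6,0,0,0,0.3]
    - [0,0,-1,0,0,0,0.3]
    - [0,0,-1,0,0,0,0.3]
    - [0,0.8,-1,0,0,0,0.3]
    - [0,1,-1,0,0,0,0.3]
    - [0,1,-1,0,0,0,0.3]
    - [0,1,-0.4,0,0,0,0.3]
    - [0,1,0,0,0,0,0.3]
    - [0,1,0,0,0,0,0.3]
    - [0,0,0,0,0,0,0.3]

```text
clock: 9.05
ee_pos: [0.5595, 0.0812, 0.2096]
eef_rot: [[-1.0, -0.005, -0.0], [-0.005, 1.0, 0.002], [0.0, 0.002, -1.0]]
force: [-0.3, 0.6, 0.2]
opening: 0.0298
```

```bash
cat > m.py <<'E'
from h import *
import sys
o,im,d,c=look('wrist',['mark','pointer','clamp_axis','clamp_knob','pinch'],sys.argv[1])
f=lambda p:p
def pix(P):  # world -> wrist pixel
    q=np.array(c['orientation']).T@(np.array(P)-c['xyz']); F=240/np.tan(np.radians(c['vfov'])/2)
    t=np.arctan2(np.hypot(q[0],q[1]),q[2]); n=np.hypot(q[0],q[1]); return c['cx']+F*t*q[0]/n, c['cy']+F*t*q[1]/n
I=im.astype(int);R,G,B=I[...,0],I[...,1],I[...,2]
red=(R>G+60)&(R>B+60)
for x in(.614,.622,.632):
    u,v=pix([x,.12,.013]);u,v=int(u),int(round(v));k=np.arange(u-15,u+16)
    w=np.clip((R-G)[v,k],0,None).astype(float);w[w<40]=0
    if w.sum():print('red',v,at_z('wrist',c,(k*w).sum()/w.sum(),v,.013))
for x in(.575,.585,.594):
    u,v=pix([x,.12,.020]);u,v=int(u),int(round(v));k=np.arange(u-15,u+16)
    w=(R[v,k]>110).astype(float);print(''.join('#' if q else '.' for q in w),end=' ')
    if w.sum():print('wh',v,at_z('wrist',c,(k*w).sum()/w.sum(),v,.020))
E
python3 m.py w5.png
```

```text
wrist mark 0.83 (363, 263) [0.6047 0.1203 0.013 ]
wrist pointer 0.97 (360, 262) [0.6012 0.1168 0.02  ]
wrist clamp_axis 0.85 (391, 232) [0.5608 0.1352 0.066 ]
wrist clamp_knob 0.93 (395, 127) [0.4795 0.1354 0.066 ]
wrist pinch 0.78 (224, 213) [0.5434 0.0091 0.079 ]
red 272 [0.6139764  0.11875352 0.013     ]
red 280 [0.62220094 0.11885233 0.013     ]
red 289 [0.63162592 0.1184989  0.013     ]
...........#######...########## wh 234 [0.57463198 0.12482691 0.02      ]
..........#######.............. wh 245 [0.585039   0.11812854 0.02      ]
...........#######............. wh 254 [0.59364949 0.11845581 0.02      ]
```

View pics/w5.png

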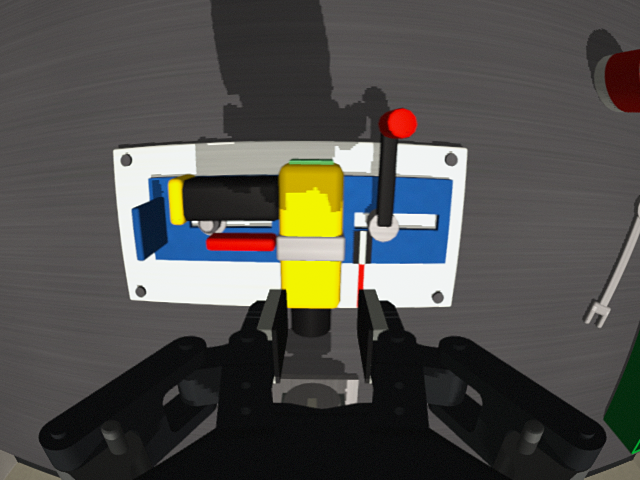

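Call:
carry_out:
  motion:
    - [0.64,0.43,0,0,0,-0.04,-0.2]
    - [0.64,0.43,0,0,0,0,-0.2]
    - [0.64,0.43,0,0,0,0,-0.2]
    - [0.64,0.43,0,0,0,0,-0.2]
    - [0.64,0.45,0,0,0,0,-0.2]
    - [0,0,0.9,0,0,0,-0.2]
    - [0,0,0.9,0,0,0,-0.2]
    - [0,0,0,0,0,0,-0.2]

```text
clock: 10.15
ee_pos: [0.4784, 0.1296, 0.1629]
eef_rot: [[-1.0, -0.003, -0.004], [-0.003, 1.0, -0.002], [0.004, -0.002, -1.0]]
force: [0.2, 0.5, -0.2]
opening: 0.0513
```

```bash
python3 - <<'E'
from h import *
s=bot.get_state();print(s['clock'],s['ee_pos'],np.round(s['eef_rot'],3),s['qpos'].round(3))
look('wrist',['clamp_knob','clamp_axis'])
look('scene',['clamp_knob'])
E
```

```text
10.15 [0.47840543 0.1295584  0.1629124 ] [[-1.    -0.003 -0.004]
 [-0.003  1.    -0.002]
 [ 0.004 -0.002 -1.   ]] [-0.423  0.413  0.089  2.005 -0.053  0.73   1.272]
wrist clamp_axis 0.9 (329, 357) [0.5612 0.1351 0.066 ]
scene clamp_knob 0.56 (375, 243) [0.4718 0.1391 0.066 ]
```

Call:
carry_out:
  motion:
    - [-0.05,0.26,0,0,0,0,-0.2]
    - [0,0,1,0,0,0,-0.2]
    - [0,0,1,0,0,0,-0.2]
    - [0,0,1,0,0,0,-0.2]
    - [0,0,0.6,0,0,0,-0.2]
    - [0,0,0.4,0,0,0,-0.2]
    - [0,0,0,0,0,0,-0.2]

```text
clock: 11.1
ee_pos: [0.4807, 0.1373, 0.0641]
eef_rot: [[-1.0, -0.004, -0.001], [-0.004, 1.0, -0.0], [0.001, -0.0, -1.0]]
force: [0.1, -0.1, 0.2]
opening: 0.0511
```

Call:
carry_out:
  motion:
    - [0,0,0,0,0,0,1]
    - [0,0,0,0,0,0,1]
    - [0,0,0,0,0,0,1]
    - [0,0,0,0,0,0,1]
  squeeze: 25

```text
clock: 11.5
ee_pos: [0.4815, 0.1373, 0.0657]
eef_rot: [[-1.0, -0.004, 0.002], [-0.004, 1.0, 0.001], [-0.002, 0.001, -1.0]]
force: [-1.4, -0.0, 8.0]
opening: 0.0214
```

Call:
carry_out:
  motion:
    - [-0.023,0.383,0,0,0,1,1]
    - [-0.023,0.383,0,0,0,1,1]
    - [-0.023,0.383,0,0,0,1,1]
    - [-0.023,0.383,0,0,0,1,1]
    - [-0.023,0.383,0,0,0,1,1]
    - [-0.023,0.383,0,0,0,1,1]

```text
clock: 12.1
ee_pos: [0.5033, 0.1894, 0.0658]
eef_rot: [[-0.751, 0.66, 0.005], [0.66, 0.751, -0.0], [-0.004, 0.003, -1.0]]
force: [7.8, -6.1, -2.6]
opening: 0.0213
```

Call:
carry_out:
  motion:
    - [-0.023,0.383,0,0,0,1,1]
    - [-0.023,0.383,0,0,0,1,1]
    - [-0.023,0.383,0,0,0,1,1]
    - [-0.023,0.383,0,0,0,1,1]
    - [-0.023,0.383,0,0,0,1,1]
    - [0,0,0,0,0,0,1]

```text
clock: 12.7
ee_pos: [0.5436, 0.2131, 0.0657]
eef_rot: [[-0.246, 0.969, 0.004], [0.969, 0.246, -0.002], [-0.003, 0.004, -1.0]]
force: [4.0, -6.7, 4.9]
opening: 0.0214
```

Call:
carry_out:
  motion:
    - [-0.023,0.383,0,0,0,1,1]
    - [0,0.2,0,0,0,0.5,1]
    - [0,0,0,0,0,0,1]
    - [0,0,0,0,0,0,1]

```text
clock: 13.1
ee_pos: [0.5568, 0.2152, 0.0657]
eef_rot: [[-0.073, 0.997, 0.003], [0.997, 0.073, -0.002], [-0.002, 0.003, -1.0]]
force: [3.0, -6.7, 4.2]
opening: 0.0212
```

Call:
carry_out:
  motion:
    - [-0.1,0.2,0,0,0,0.4,1]
    - [-0.1,0.1,0,0,0,0.2,1]
    - [0,0,0,0,0,0,1]

```text
clock: 13.4
ee_pos: [0.5631, 0.2153, 0.0657]
eef_rot: [[-0.003, 1.0, 0.001], [1.0, 0.003, 0.004], [0.004, 0.001, -1.0]]
force: [-2.6, 5.6, 7.0]
opening: 0.0214
```

Call:
carry_out:
  motion:
    - [0,0.1,0,0,0,0,1]
    - [0,0,0,0,0,0,1]

```text
clock: 13.6
ee_pos: [0.5633, 0.2153, 0.0656]
eef_rot: [[-0.005, 1.0, -0.004], [1.0, 0.005, 0.004], [0.004, -0.004, -1.0]]
force: [-9.9, 5.2, 13.3]
opening: 0.0214
```

Call:
carry_out:
  motion:
    - [0,0.08,0,0,0,0,1]
    - [0,0,0,0,0,0,1]

```text
clock: 13.8
ee_pos: [0.5633, 0.2154, 0.0655]
eef_rot: [[-0.005, 1.0, -0.007], [1.0, 0.005, 0.004], [0.004, -0.007, -1.0]]
force: [-17.5, 5.8, 18.3]
opening: 0.0214
```

Call:
carry_out:
  motion:
    - [0,0,0,0,0,0,-0.2]
    - [0,0,0,0,0,0,-0.2]
    - [0,0,0,0,0,0,-0.2]
    - [0,0,-0.6,0,0,0,-0.6]
    - [0,0,-1,0,0,0,-1]
    - [0,0,-1,0,0,0,-1]
    - [0,0,-1,0,0,0,-1]
    - [-0.5,0,-1,0,0,0,-1]
    - [-1,0,-1,0,0,0,-1]
    - [-1,0,0,0,0,0,-1]
    - [-1,0,0,0,0,0,-1]
    - [0,0,0,0,0,0,-1]

```text
clock: 15.0
ee_pos: [0.568, 0.1206, 0.2067]
eef_rot: [[0.003, 1.0, 0.002], [1.0, -0.003, -0.001], [-0.001, 0.002, -1.0]]
force: [-0.4, 0.4, -0.5]
opening: 0.0856
```

```bash
python3 m.py w6.png; python3 -c "
from h import *
look('scene',['pinch','gun','clamp_knob'])
look('side',['pinch','gun','clamp_knob'])"
```

```text
wrist mark 0.9 (362, 216) [0.6042 0.1203 0.013 ]
wrist mark 0.19 (360, 221) [0.6031 0.116  0.013 ]
wrist pointer 0.68 (361, 221) [0.6028 0.1176 0.02  ]
wrist pointer 0.27 (315, 411) [ 0.5598 -0.1001  0.02  ]
wrist clamp_axis 0.98 (317, 216) [0.5645 0.1321 0.066 ]
wrist clamp_knob 0.6 (314, 101) [0.5629 0.2179 0.066 ]
wrist pinch 0.91 (289, 363) [0.5402 0.0097 0.079 ]
red 216 [0.61613337 0.12044227 0.013     ]
red 217 [0.62190238 0.11954187 0.013     ]
red 217 [0.63117999 0.11959338 0.013     ]
############################### wh 218 [0.57455788 0.12010724 0.02      ]
############################### wh 218 [0.58424583 0.12009969 0.02      ]
############################### wh 218 [0.59396289 0.12010467 0.02      ]
scene pinch 0.69 (327, 252) [0.5428 0.0091 0.079 ]
scene gun 0.87 (348, 258) [0.5636 0.0679 0.079 ]
scene clamp_knob 0.91 (403, 265) [0.5601 0.2169 0.066 ]
side pinch 0.82 (323, 230) [0.5377 0.0105 0.079 ]
side gun 0.74 (324, 216) [0.5569 0.0665 0.079 ]
side clamp_knob 0.6 (313, 188) [0.5717 0.2294 0.066 ]
```

View pics/w6.png

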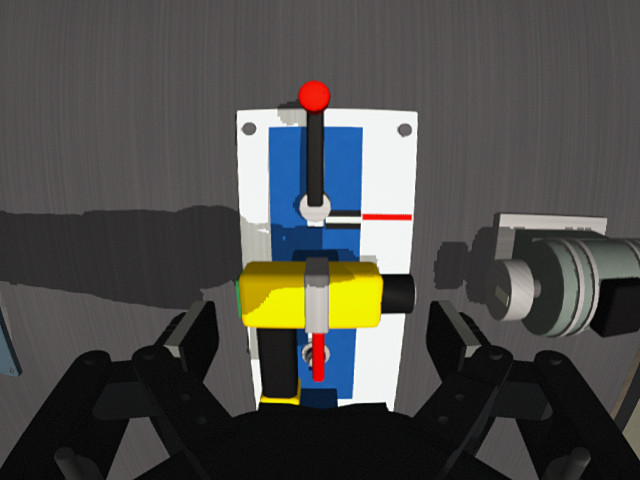

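```bash
python3 - <<'E'
from h import *
c=bot.get_calibration('wrist');I=cv2.imread('pics/w6.png').astype(int)
print(I[208:232,345,2],I[208:232,352,2]); print((I[208:232,375,2]-I[208:232,375,1]))
k=np.arange(208,228)
for u in(370,385,400):
    w=np.clip((I[k,u,2]-I[k,u,1]),0,None).astype(float);w[w<60]=0; print('red',at_z('wrist',c,u,(k*w).sum()/w.sum(),.013))
k=np.arange(213,226)
for u in(335,345,352):
    w=np.clip(I[k,u,2]-90,0,None).astype(float); print('wh',at_z('wrist',c,u,(k*w).sum()/w.sum(),.020))
E
```

```text
[ 33  33  37  41  43  42  38  48 124 231 247 244 244 243 203 102  37  38
  42  42  36  29  33  33] [ 34  35  36  42  43  42  36  45 116 224 247 244 245 243 211 124  41  36
  38  38  38  35  32  33]
[ -2  -2  -3  -5  -8  22 134 219 226 223 228 160  37  -4  -5  -3  -2  -3
  -2  -3  -2  -2  -3  -2]
red [0.61076457 0.12568415 0.013     ]
red [0.62446077 0.12574387 0.013     ]
red [0.63835475 0.12568861 0.013     ]
wh [0.57905649 0.1244717  0.02      ]
wh [0.58782798 0.12449236 0.02      ]
wh [0.59398771 0.12439568 0.02      ]
```

```bash
python3 - <<'E'
from h import *
s=bot.get_state();c=bot.get_calibration('wrist');E=np.array(s['eef_rot'])
Rt=E.T@np.array(c['orientation']);t=E.T@(np.array(c['xyz'])-s['ee_pos'])
def cal(p,R): 
    R=np.array(R);u,_,v=np.linalg.svd(R);R=u@v;d=dict(c);d['orientation']=R@Rt;d['xyz']=np.array(p)+R@t;return d
c5=cal([.5595,.0812,.2096],[[-1,-.005,0],[-.005,1,.002],[0,.002,-1]])
I=cv2.imread('pics/w5.png').astype(int)
for v in(267,275,283):
    k=np.arange(350,375);w=np.clip(I[v,k,2]-I[v,k,1],0,None).astype(float);w[w<40]=0;print('red',at_z('wrist',c5,(k*w).sum()/w.sum(),v,.013))
print(I[250,350:376,2])
for v in(240,247,254):
    k=np.arange(356,371);w=np.clip(I[v,k,2]-90,0,None).astype(float);print('wh',at_z('wrist',c5,(k*w).sum()/w.sum(),v,.020))
# simple check in the present picture set: lug/w6 slope
E
```

```text
red [0.60905014 0.1188678  0.013     ]
red [0.61718456 0.11881194 0.013     ]
red [0.62545655 0.11883186 0.013     ]
[ 33  33  30  41  43  46  41  39  58 140 237 245 244 245 240 177  77  36
  40  42  43  43  32  35  34  33]
wh [0.5804724  0.11857128 0.02      ]
wh [0.58710271 0.11839311 0.02      ]
wh [0.59380851 0.1184123  0.02      ]
```

Call:
carry_out:
  motion:
    - [-0.9,-0.22,0,0,0,0,-1]
    - [-0.9,-0.22,0,0,0,0,-1]
    - [-0.9,-0.22,0.6,0,0,0,-1]
    - [-0.9,-0.22,0.6,0,0,0,-1]
    - [-0.84,-0.2,0.67,0,0,0,-1]
    - [0,0,0,0,0,0,-1]
    - [0,0,0,0,0,0,-1]

```text
clock: 16.4
ee_pos: [0.541, 0.014, 0.158]
eef_rot: [[-0.002, 1.0, -0.0], [1.0, 0.002, 0.0], [0.0, -0.0, -1.0]]
force: [-0.3, -0.1, 0.6]
opening: 0.0853
```

```bash
python3 - <<'E'
from h import *
s=bot.get_state();print(s['clock'],s['ee_pos'],np.round(s['eef_rot'],3))
o,im,d,c=look('wrist',['pinch','mark','pointer','gun'],'w7.png')
print(c['xyz'])
I=im.astype(int);q=o['mark']
F=240/np.tan(np.radians(c['vfov'])/2)
R,G,B=I[...,0],I[...,1],I[...,2]
m=((R>G+80)&(R>B+80)&(R>150)).astype(np.uint8)
n,l,st,ce=cv2.connectedComponentsWithStats(m)
for i in range(1,n):
    if st[i,4]>30:print(st[i],ce[i].round(1))
E
```

```text
16.4 [0.54099099 0.01404705 0.15803897] [[-0.002  1.    -0.   ]
 [ 1.     0.002  0.   ]
 [ 0.    -0.    -1.   ]]
wrist pinch 0.77 (321, 264) [0.5401 0.0093 0.079 ]
wrist pinch 0.22 (407, 94) [0.5892 0.111  0.079 ]
wrist mark 0.86 (406, 94) [0.6034 0.1186 0.013 ]
wrist pointer 0.72 (407, 93) [0.6025 0.1189 0.02  ]
[0.54057943 0.08500188 0.29063754]
[408  90  58  12 424] [436.1  95.5]
[356 205  18  83 914] [364.  235.6]
```

View pics/w7.png

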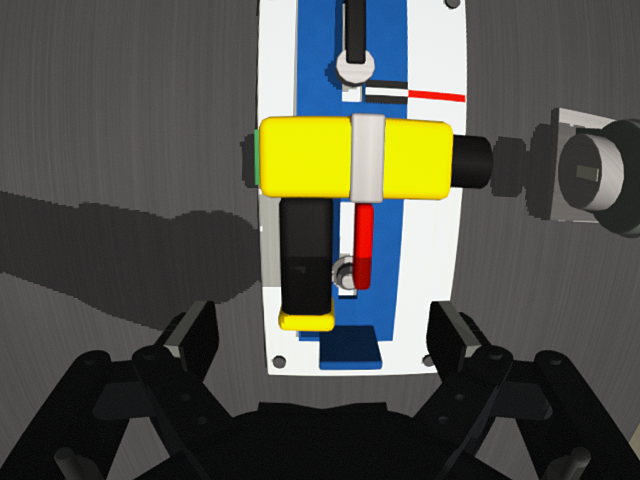

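```bash
python3 - <<'E'
from h import *
c=bot.get_calibration('wrist');I=cv2.imread('pics/w7.png').astype(int)
k=np.arange(84,106)
for u in(412,425,440,455):
    w=np.clip(I[k,u,2]-I[k,u,1],0,None).astype(float);w[w<40]=0;print('red',(k*w).sum()/w.sum(),at_z('wrist',c,u,(k*w).sum()/w.sum(),.013))
print(I[78:106,400,2])
k=np.arange(87,100)
for u in(372,385,395,402):
    w=np.clip(I[k,u,2]-90,0,None).astype(float);print('wh',(k*w).sum()/w.sum(),at_z('wrist',c,u,(k*w).sum()/w.sum(),.020))
E
```

```text
red 93.37887788778878 [0.60826449 0.1211413  0.013     ]
red 94.33247089262613 [0.61845749 0.12115609 0.013     ]
red 95.69640479360852 [0.63046999 0.12108748 0.013     ]
red 97.27160493827161 [0.64279815 0.12098248 0.013     ]
[ 33  32  34  43  48  49  48  48  46  41  87 211 246 241 240 242 245 248
 105  41  43  48  45  49  50  46  35  31]
wh 90.65197428833793 [0.57691419 0.12063326 0.02      ]
wh 91.21557454890788 [0.58642275 0.12065939 0.02      ]
wh 91.76880733944954 [0.59381223 0.12065194 0.02      ]
wh 92.23786869647954 [0.59903069 0.12061755 0.02      ]
```

Call:
carry_out:
  motion:
    - [-0.19,0.01,0,0,0,0,-0.7]
    - [0,0,0,0,0,0,-0.7]
    - [0,0,0.8,0,0,0,-0.7]
    - [0,0,0.8,0,0,0,-0.7]
    - [0,0,0.8,0,0,0,-0.7]
    - [0,0,0.6,0,0,0,-0.7]
    - [0,0,0.48,0,0,0,-0.7]
    - [0,0,0,0,0,0,-0.7]

```text
clock: 17.45
ee_pos: [0.5405, 0.0095, 0.0699]
eef_rot: [[-0.003, 1.0, -0.002], [1.0, 0.003, -0.0], [-0.0, -0.002, -1.0]]
force: [-0.4, -0.5, -0.6]
opening: 0.0724
```

Call:
carry_out:
  motion:
    - [0,0,0,0,0,0,0.3]
    - [0,0,0,0,0,0,0.3]
    - [0,0,0,0,0,0,0.3]
    - [0,0,0,0,0,0,0.3]
    - [0,0,0,0,0,0,0.3]
  squeeze: 25

```text
clock: 17.95
ee_pos: [0.5378, 0.0092, 0.0724]
eef_rot: [[-0.001, 1.0, -0.005], [1.0, 0.001, 0.002], [0.002, -0.005, -1.0]]
force: [-16.0, -0.0, 21.1]
opening: 0.0426
```

Call:
carry_out:
  motion:
    - [0,-0.12,-0.05,0,0,0,0.5]
    - [0,0,0,0,0,0,0.5]
    - [0,0,0,0,0,0,0.5]
  squeeze: 35

```text
clock: 18.25
ee_pos: [0.5375, 0.0092, 0.0727]
eef_rot: [[-0.002, 1.0, -0.001], [1.0, 0.002, 0.0], [0.0, -0.001, -1.0]]
force: [-6.3, -0.5, 5.4]
opening: 0.0414
```

```bash
python3 - <<'E'
from h import *
s=bot.get_state();print(s['clock'],s['opening'],s['force'])
o,im,d,c=look('wrist',['pinch'],'w8.png')
look('side',['pinch'],'side8.png')
a=cv2.imread('pics/side8.png')[180:270,270:390]
cv2.imwrite('pics/c8.png',np.hstack([cv2.imread('pics/w8.png')[130:480,180:500],cv2.resize(a,(467,350),interpolation=cv2.INTER_CUBIC)]))
E
```

```text
18.25 0.041398940725212705 [-6.30108098 -0.45505574  5.41188529]
wrist pinch 0.87 (334, 324) [0.5421 0.0103 0.079 ]
side pinch 0.92 (325, 231) [0.5388 0.0031 0.079 ]
```

View pics/c8.png

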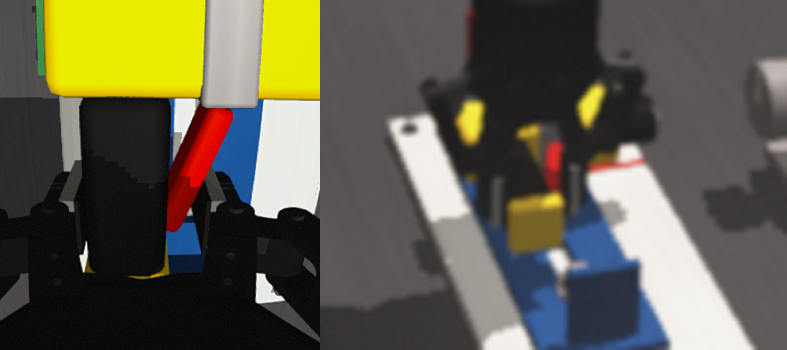

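Call:
carry_out:
  motion:
    - [0,-0.06,0,0,0,0,0.7]
    - [0,0,0,0,0,0,0.7]
    - [0,0,0,0,0,0,0.7]
    - [0,0,0,0,0,0,0.7]
  squeeze: 50

```text
clock: 18.85
ee_pos: [0.5374, 0.0092, 0.0728]
eef_rot: [[-0.002, 1.0, 0.001], [1.0, 0.002, -0.0], [-0.0, 0.001, -1.0]]
force: [-2.5, -2.0, 6.2]
opening: 0.0409
```

Call:
carry_out:
  motion:
    - [0,0,0,0,0,0,-0.4]
    - [0,0,0,0,0,0,-0.7]
    - [0,0.1,0,0,0,0,-0.7]
    - [0,0,0,0,0,0,-0.7]
    - [0,0,-0.5,0,0,0,-0.7]
    - [0,0,-1,0,0,0,-0.7]
    - [0,0,-1,0,0,0,-0.7]
    - [0,0,-1,0,0,0,-0.7]
    - [0,0,-0.6,0,0,0,-1]
    - [0,0,0,0,0,0,-1]
    - [0,0,0,0,0,0,-1]
  squeeze: 25

```text
clock: 19.95
ee_pos: [0.5391, 0.0097, 0.1752]
eef_rot: [[-0.003, 1.0, 0.0], [1.0, 0.003, 0.0], [0.0, 0.0, -1.0]]
force: [1.0, 1.3, 0.2]
opening: 0.0857
```

```bash
python3 - <<'E'
from h import *
o,im,d,c=look('wrist',['pinch','mark','pointer'],'w9.png')
I=im[...,::-1].astype(int)
def uv(P):
    q=np.array(c['orientation']).T@(np.array(P)-c['xyz']); F=240/np.tan(np.radians(c['vfov'])/2)
    n=np.hypot(q[0],q[1]);t=np.arctan2(n,q[2]);return np.array([c['cx']+F*t*q[0]/n,c['cy']+F*t*q[1]/n])
for x,z,y in((.612,.013,.121),(.625,.013,.121),(.58,.02,.1205),(.59,.02,.1205)):
    u,v=uv([x,y,z]).round().astype(int);k=np.arange(v-7,v+8)
    if z<.015: w=np.clip(I[k,u,2]-I[k,u,1],0,None).astype(float);w[w<40]=0
    else: k=np.arange(v-5,v+6);w=np.clip(I[k,u,2]-90,0,None).astype(float)
    print(z,at_z('wrist',c,u,(k*w).sum()/w.sum(),z))
look('scene',['clamp_knob','clamp_axis','can','flange','wrench'])
E
```

```text
wrist pinch 0.82 (325, 248) [0.5408 0.0096 0.079 ]
wrist mark 0.87 (403, 88) [0.6027 0.1216 0.013 ]
wrist mark 0.72 (350, 333) [ 0.5653 -0.0915  0.013 ]
wrist pointer 0.74 (402, 89) [0.6006 0.1196 0.02  ]
0.013 [0.61170889 0.11935621 0.013     ]
0.013 [0.62507524 0.11919276 0.013     ]
0.02 [0.57997612 0.11936296 0.02      ]
0.02 [0.5901055  0.11924552 0.02      ]
scene clamp_knob 0.6 (403, 266) [0.5641 0.2169 0.066 ]
scene clamp_axis 0.77 (374, 262) [0.5531 0.1387 0.066 ]
scene can 0.58 (466, 249) [0.3902 0.4092 0.    ]
scene flange 0.76 (172, 249) [ 0.4876 -0.471  -0.    ]
scene wrench 0.6 (493, 301) [0.6012 0.4563 0.    ]
```

View pics/w9.png

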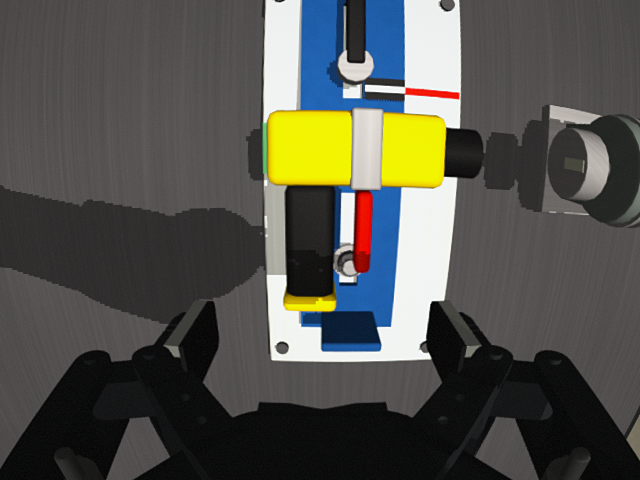

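The last picture shows the trigger back at rest (365,190–270). The white pointer (367–405, ~90) runs into the red mark (405–458, ~94). The lever bar (355,0–70) points along +y, and the gripper is clear of everything. Handing in.

```bash
python3 -c "
from rig import bot
print(bot.sign_off())"
```

```text
the job is handed in; nothing more can be done
None
```

The job is done and handed in at about 20 s of the 61 s allowed; no verdict was reported.

- **Bracket:** I gripped the lug and slid it about 37 mm to the mark. Three close views put the pointer 0 to 0.5 mm from the mark, the last of them taken after the trigger squeeze. One more oblique view, just after clamping, read 1.2 mm short. I did not correct for it, because the closer views agreed with each other.
- **Clamp:** I swung the lever clockwise about 1.57 rad until it stalled on its stop, with position unchanged while the force rose to about 17 N. The last images show it pointing along the mount's +y.
- **Trigger:** I squeezed to a 41 mm opening. That is 1 mm wider than the nominal 40 mm. Raising the grip from 35 to 50 N closed it only 0.5 mm more, so I took it as fully squeezed. After release, the last picture shows it back at rest.
- **Surroundings:** The can, flange and spanner read within about 10 mm of their first positions in the scene camera. That is about the detector's scatter, and the arm did not go near them. The gripper ended open and clear above the gun.

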